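# Fit the dividers into a sorting case and slide its lid home

### The arm

A 6-joint arm with a two-finger parallel gripper is mounted at the origin on the work surface. World frame = base frame: x ahead of the robot, y to its left, z up, the work surface at z = 0. Lengths are in m, angles in rad, forces in N, time in s.
With the tool pointing down it reaches from about 0.3 to 0.875 m from the base axis. Payload 6.4 kg.
Tool frame: the origin (TCP) lies midway between the tips of the shut fingers; the grasp point (between the pads) lies 19 mm behind it; z points along the fingers, y is the line along which they close (so a half turn about z gives the same grasp; the last joint's range is limited). The gripper opens to 85 mm and grips with 20 to 120 N. Pads are 22 mm wide; open, the fingers measure 114 mm over their backs; the gripper's body (76 mm by 85 mm) begins 54 mm behind the grasp point. The pads swing forward as they close: fully open they stand 13 mm farther back than shut.
Start: joints at [1.066, 0.181, 1.607, -0, 1.354, -0.206], TCP at [0.169, 0.55, 0.196] pointing down, gripper open.
Joint ranges: [-2.99, 2.99], [-0.89, 2.07], [0.3, 2.58], [-1.14, 4.28], [0, 2.63], [-3.12, 3.12]. Speed limits (rad/s): [2.57, 2.57, 3.01, 3.14, 3.14, 3.14].

### API

Orientations are given as a unit quaternion [w, x, y, z].
In Python, from bench import ctrl gives the robot as it stands. The module is installed in compiled form; this text tells all that it offers.
- The arm moves only by the tool move_arm, never from a script. Its argument "plan" is one flat list of numbers, 6 for each row, row after row: the shift along the world's x, y, z in units of 50 mm (1.0 is 50 mm), then the turn, a rotation vector about the world's x, y, z in rad. A call has 1 to 10 rows; each row is the pose to reach, as a shift and turn from the pose commanded when the call began; what a row does not reach only later rows make up. A row lasts 1/8 s, in which the tool goes at most 62.5 mm and 10.7 degrees, less where a joint would pass 70% of its speed; a pose out of reach is approached as far as the arm can. A call with a gripper value outside its range is refused whole. "grip" is the finger opening in mm, from 0 to 85.4, set as the call begins (left out, the last holds). The fingers move at their own pace and stop on an object; the grip force is fixed at half the most. Time passes only in rows, so rows that repeat a pose let the fingers close. It gives the time, the measured TCP pose, the force, the opening and the grip force at its end, in the units of the state.
- ctrl.get_obs(): the state, without advancing time (a new reading comes with each control period).
- ctrl.camera(name): name is "scene" or "side" or "wrist"; returns a dict with "pixels" (384x512x3 uint8, red, green, blue), "fx", "fy", "cx", "cy" (pixels), "dist_coeffs" ([k1, k2, p1, p2, k3] as OpenCV has them; the pictures are not rectified), "origin" and "attitude" of the camera in the world. Camera axes: x right, y down, z forward; pixel columns grow to the right and rows downward; lengths in m; the calibration is good to about 2 mm. A picture is of the moment at which its call begins. There is no depth.
- ctrl.hand_in(): hands the job in; it is judged then, once.
The state is a dict: "time_s": time; "q": joint angles; "dq": joint speeds; "joint_efforts": joint torques, N m; "eef_pos": TCP position; "eef_rot": TCP orientation; "wrist_force": force on the tool from outside, world axes, zero at the start; "torque": the same for the moment, N m; "opening": opening from 0.0 (shut) to 1.0 (fully open); "grasp_force": force on a finger pad.
Only numpy, scipy, OpenCV 4.12 (cv2) and the standard library are available. Lean on these libraries where they do the work, as an engineer would, in place of code of your own. Each camera call takes 0.05 s, during which the arm holds its last target. There are 200 camera calls.

### The job

Slide the lid out of the sorting case and lay it flat on the bench. Take every divider from the wooden stand and push each one fully down into its own pair of guide slots in the case (any slots), then slide the lid back along its grooves until it is fully closed. Do not disturb the block, the jar or the bowl.

Things in the scene. Friction and masses are not known exactly. Their poses are not given: they have to be found in the camera images.
- case: Plywood sorting case fixed to the bench, open on top under its lid; z up, long side along its y, turned up to 9 degrees. Origin: centre of its underside. Outside 156 (x) by 216 (y) by 82 mm high; floor 6 mm thick; inside 123 mm wide (x), from y -100 to +100 mm. The +y end is closed, 82 mm high, and stops the lid; the lid enters over the -y end, 66 mm high.
- slot0 (a point): Foot of guide slot pair 0 (axes as the case): mid-width on the case floor, 6 mm above the bench, at case y -63 mm; a seated divider's origin comes here. A comb on each long wall, up to z 60 mm, 8 mm thick, has four vertical slots 11 mm wide in y, mouths rounded at 4 mm radius, facing those of the other comb. All are empty at the start.
- slot1 (a point): Foot of guide slot pair 1, like slot0, at case y -21 mm.
- slot2 (a point): Foot of guide slot pair 2, like slot0, at case y 21 mm.
- slot3 (a point): Foot of guide slot pair 3, like slot0, at case y 63 mm.
- lid_home (a point): Where the lid's origin lies when fully closed, against the +y end wall: case x 0, y -5, z 68 mm; axes as the case. The lid slides on ledges (top z 68 mm) along both long walls, in grooves 143 mm apart wall to wall, under lips (underside z 77 mm, top 82 mm, 130 mm clear between them) from y -96 to +104 mm.
- lid_entry (a point): Outer end of the lid's runners, mid-width, ledge height: case x 0, y -148, z 68 mm; axes as the case. The ledges run on 40 mm past the -y end as open runners with no lip, with side fences up to z 76 mm that widen from 143 mm apart at y -102 mm to 154 mm at y -148 mm. The lips' mouths flare up to z 90 mm at y -115 mm.
- lid: Plywood lid, 140 (x) by 210 (y) by 6 mm, about 160 g, the same either way round. On its middle a dark wooden grip bar, 90 mm long in x, 14 mm thick in y, from 6 to 34 mm above the underside. Origin: centre of the underside, z up. At the start it sits in the grooves, free to slide, pulled 35 to 95 mm out to case -y. It is clear of the lips when its origin is below case y -225 mm.
- stand: Fixed slotted block of brown wood, 100 (x) by 184 (y) by 36 mm high, in which the dividers stand on edge: four slots 12 mm wide in y, open at both ends in x, slot floors 10 mm above the bench, at stand y -69, -23, 23 and 69 mm. Origin: centre of its underside.
- divider0: White plastic divider, a flat plate 120 (x) by 8 (y, thickness) by 58 mm high (z), about 65 g; all four are the same, and the same either way round. Origin: centre of its lower edge. At the start it stands on edge in the stand, its upper 32 mm showing above the stand; may be absent.
- divider1: White plastic divider, a flat plate 120 (x) by 8 (y, thickness) by 58 mm high (z), about 65 g; all four are the same, and the same either way round. Origin: centre of its lower edge. At the start it stands on edge in the stand, its upper 32 mm showing above the stand; may be absent.
- divider2: White plastic divider, a flat plate 120 (x) by 8 (y, thickness) by 58 mm high (z), about 65 g; all four are the same, and the same either way round. Origin: centre of its lower edge. At the start it stands on edge in the stand, its upper 32 mm showing above the stand; may be absent.
- divider3: White plastic divider, a flat plate 120 (x) by 8 (y, thickness) by 58 mm high (z), about 65 g; all four are the same, and the same either way round. Origin: centre of its lower edge. At the start it stands on edge in the stand, its upper 32 mm showing above the stand; may be absent.
- bench_block: Bystander: loose steel block 70 by 70 by 45 mm, origin at the centre of its underside.
- jar: Bystander: loose glass jar with a lid, 70 mm across, 100 mm high, origin at the centre of its underside.
- parts_bowl: Bystander: loose steel bowl 100 mm across, 45 mm high, origin at the centre of its underside.
Things that resemble listed ones, but are neither listed nor needed, are in the scene too. Leave any green look-alike of the divider0 alone.

How it is judged:
On the way, in this order (a step that is already met when the one before it is completed fails the run):
1. the lid lies flat on the bench, off the case (height (world z) of lid below 0.012 m and angle between lid's own z axis and vertical below 0.1 rad and linear speed of lid below 0.02 m/s), for 0.2 s.
2. every divider is seated in a guide slot pair (((x of divider0 in the frame of slot0 between -0.004 and 0.004 m and y of divider0 in the frame of slot0 between -0.004 and 0.004 m and z of divider0 in the frame of slot0 between -0.003 and 0.003 m) or (x of divider0 in the frame of slot1 between -0.004 and 0.004 m and y of divider0 in the frame of slot1 between -0.004 and 0.004 m and z of divider0 in the frame of slot1 between -0.003 and 0.003 m) or (x of divider0 in the frame of slot2 between -0.004 and 0.004 m and y of divider0 in the frame of slot2 between -0.004 and 0.004 m and z of divider0 in the frame of slot2 between -0.003 and 0.003 m) or (x of divider0 in the frame of slot3 between -0.004 and 0.004 m and y of divider0 in the frame of slot3 between -0.004 and 0.004 m and z of divider0 in the frame of slot3 between -0.003 and 0.003 m)) and angle between each of divider0, divider1, divider2, divider3's own z axis and vertical below 0.08 rad and angle between the y axis of each of divider0, divider1, divider2, divider3 and the y axis of case, either way round below 0.08 rad and linear speed of each of divider0, divider1, divider2, divider3 below 0.02 m/s and ((x of divider1 in the frame of slot0 between -0.004 and 0.004 m and y of divider1 in the frame of slot0 between -0.004 and 0.004 m and z of divider1 in the frame of slot0 between -0.003 and 0.003 m) or (x of divider1 in the frame of slot1 between -0.004 and 0.004 m and y of divider1 in the frame of slot1 between -0.004 and 0.004 m and z of divider1 in the frame of slot1 between -0.003 and 0.003 m) or (x of divider1 in the frame of slot2 between -0.004 and 0.004 m and y of divider1 in the frame of slot2 between -0.004 and 0.004 m and z of divider1 in the frame of slot2 between -0.003 and 0.003 m) or (x of divider1 in the frame of slot3 between -0.004 and 0.004 m and y of divider1 in the frame of slot3 between -0.004 and 0.004 m and z of divider1 in the frame of slot3 between -0.003 and 0.003 m)) and ((x of divider2 in the frame of slot0 between -0.004 and 0.004 m and y of divider2 in the frame of slot0 between -0.004 and 0.004 m and z of divider2 in the frame of slot0 between -0.003 and 0.003 m) or (x of divider2 in the frame of slot1 between -0.004 and 0.004 m and y of divider2 in the frame of slot1 between -0.004 and 0.004 m and z of divider2 in the frame of slot1 between -0.003 and 0.003 m) or (x of divider2 in the frame of slot2 between -0.004 and 0.004 m and y of divider2 in the frame of slot2 between -0.004 and 0.004 m and z of divider2 in the frame of slot2 between -0.003 and 0.003 m) or (x of divider2 in the frame of slot3 between -0.004 and 0.004 m and y of divider2 in the frame of slot3 between -0.004 and 0.004 m and z of divider2 in the frame of slot3 between -0.003 and 0.003 m)) and ((x of divider3 in the frame of slot0 between -0.004 and 0.004 m and y of divider3 in the frame of slot0 between -0.004 and 0.004 m and z of divider3 in the frame of slot0 between -0.003 and 0.003 m) or (x of divider3 in the frame of slot1 between -0.004 and 0.004 m and y of divider3 in the frame of slot1 between -0.004 and 0.004 m and z of divider3 in the frame of slot1 between -0.003 and 0.003 m) or (x of divider3 in the frame of slot2 between -0.004 and 0.004 m and y of divider3 in the frame of slot2 between -0.004 and 0.004 m and z of divider3 in the frame of slot2 between -0.003 and 0.003 m) or (x of divider3 in the frame of slot3 between -0.004 and 0.004 m and y of divider3 in the frame of slot3 between -0.004 and 0.004 m and z of divider3 in the frame of slot3 between -0.003 and 0.003 m))), for 0.2 s.
3. the lid is fully closed (x of lid in the frame of lid_home between -0.004 and 0.004 m and y of lid in the frame of lid_home between -0.004 and 0.004 m and z of lid in the frame of lid_home between -0.0035 and 0.0035 m and angle between lid's own z axis and vertical below 0.05 rad and angle between the y axis of lid and the y axis of case, either way round below 0.05 rad and linear speed of lid below 0.02 m/s), for 0.2 s.
At the end, for the whole second after the job is handed in: Every divider present stands in a guide slot pair of its own, its origin within 4 mm (level) and 3 mm (height) of that slot's foot, upright and parallel to the slots within 0.08 rad; the lid is in its grooves with its origin within 4 mm along and across and 3.5 mm in height of its home; all at rest (all of step 2 and all of step 3); the robot touches nothing.
It fails at once if the bench block is moved more than 20 mm (distance of bench_block from where it was at the start of the episode above 0.02 m).
It fails at once if the jar is moved more than 20 mm (distance of jar from where it was at the start of the episode above 0.02 m).
It fails at once if the parts bowl is moved more than 20 mm (distance of parts_bowl from where it was at the start of the episode above 0.02 m).
Of divider0, divider1, divider2, divider3 only 2 to 4 are there at a start; the rules pass over those that are not, and their reading is None.
At some moment in a run one of lid may be knocked a few centimetres aside while the robot is not near it.
It also fails if it takes over 210 s, if anything falls off the work surface, if the arm or the gripper's body presses on something with over 40 N, if the wrist force passes 120 N, or if a joint passes its speed limit or range.

## Working session

There is one attempt and no reset: what is moved stays moved. The work goes in short steps, Python scripts to look and compute and a tool call to move; the robot and the scene stay as the last step left them, time stands still between calls to the robot, and variables do not carry over. Pictures are saved under pics/ and viewed, at most 14 in all, crops included, and the job is handed in when it is done.

Besides the shell and the picture viewer there is one more tool, called after "Emit:" as name(argument=value, ...) on one line, values as JSON. move_arm: Moves the arm, as the interface text tells. Its arguments: {"type":"object","properties":{"plan":{"type":"array"},"grip":{"type":"number"}},"required":["plan"]}

```bash
mkdir -p pics; cat > h.py <<'E'
import numpy as np, cv2
from scipy.spatial.transform import Rotation as R
from bench import ctrl
def shot(name,f=None):
    c=ctrl.camera(name)
    im=cv2.cvtColor(np.asarray(c["pixels"]),cv2.COLOR_RGB2BGR)
    if f: cv2.imwrite("pics/"+f,im)
    return c,im
def K(c): return np.array([[c["fx"],0,c["cx"]],[0,c["fy"],c["cy"]],[0,0,1.]]),np.array(c["dist_coeffs"],float)
def rot(c):
    a=np.array(c["attitude"],float)
    return a if a.shape==(3,3) else R.from_quat(a[[1,2,3,0]]).as_matrix()
def cast(c,uv,z):
    k,d=K(c); uv=np.array(uv,float).reshape(-1,1,2)
    p=cv2.undistortPoints(uv,k,d).reshape(-1,2)
    r=np.c_[p,np.ones(len(p))]@rot(c).T; o=np.array(c["origin"])
    return o+r*((z-o[2])/r[:,2])[:,None]
def proj(c,P):
    k,d=K(c); M=rot(c).T; o=np.array(c["origin"])
    return cv2.projectPoints(np.array(P,float).reshape(-1,1,3),cv2.Rodrigues(M)[0],-M@o,k,d)[0].reshape(-1,2)
E
python3 - <<'E'
from h import *
for n in("scene","side","wrist"):
    c,im=shot(n,n+"0.png"); print(n,c["origin"],c["attitude"],c["fx"])
o=ctrl.get_obs();print(o["eef_pos"],o["eef_rot"],o["time_s"])
E
```

```text
scene [ 1.36516904 -0.26459763  0.73965898] [-0.32393189  0.71653417  0.5626738  -0.25503943] 403.2393936490909
side [ 0.43443114 -1.02931409  1.0122967 ] [-0.38148227  0.91875531 -0.09572335  0.03459769] 406.1339765736806
wrist [0.09616434 0.57093183 0.37306625] [0.12367034 0.79480278 0.58724099 0.09023419] 293.27074475791926
[0.16900252 0.54912001 0.19579657] [-2.37887691e-04  1.48835522e-01  9.88861736e-01 -6.31425915e-04] 0.15
```

View pics/scene0.png

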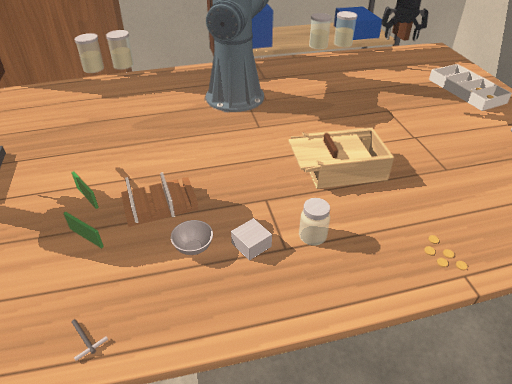

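View pics/side0.png

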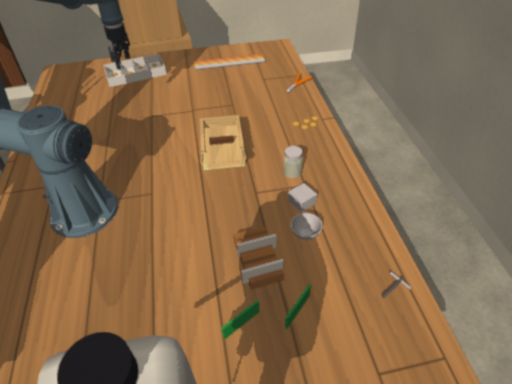

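The scene view shows the case at about (350,155) with its lid out to the left (-y). The stand at (155,195) holds two white plates, and there are two green look-alikes at (85,190) and (83,230). The bowl is at (192,237), the block at (252,239) and the jar at (315,222). I'll enlarge the case and the stand in one picture.

```bash
python3 - <<'E'
from h import *
s=cv2.imread("pics/scene0.png");d=cv2.imread("pics/side0.png")
def cr(im,x,y): return cv2.resize(im[y:y+75,x:x+100],(400,300),interpolation=cv2.INTER_CUBIC)
cv2.imwrite("pics/crop0.png",np.vstack([np.hstack([cr(s,285,122),cr(s,110,160)]),np.hstack([cr(d,175,107),cr(d,210,220)])]))
E
```

```text
(no output)
```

View pics/crop0.png

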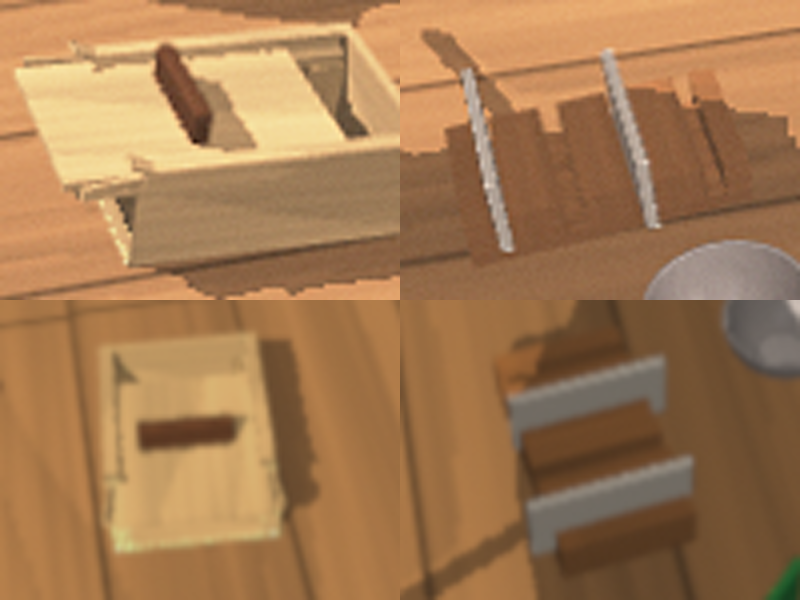

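Two white dividers are in the stand's first and third slots, and the second and fourth slots are empty. The green plates stand apart and will be left alone. Next I'll measure the case corners, the grip bar and the divider tops.

```bash
python3 - <<'E'
from h import *
np.set_printoptions(precision=4,suppress=True)
cs,s=shot("scene");cd,d=shot("side")
f=lambda p,x,y:[(a/4+x,b/4+y) for a,b in p]
print("end corners side",cast(cd,f([(100,45),(255,35)],175,107),.082)[:,:2])
print("end corners scene",cast(cs,f([(350,25)],285,122)+[(391,154)],.082)[:,:2])
print("div tops scene",cast(cs,f([(466,70),(508,249),(607,52),(656,226)],110-100,160),.068)[:,:2])
print("div tops side",cast(cd,f([(110,99),(265,56),(127,202),(291,160)],210,220),.068)[:,:2])
def bar(c,im,roi):
    x,y,w,h=roi; hsv=cv2.cvtColor(im[y:y+h,x:x+w],cv2.COLOR_BGR2HSV)
    m=((hsv[...,2]<125)&(hsv[...,1]>120)).astype(np.uint8)
    n,l,st,ce=cv2.connectedComponentsWithStats(m); i=1+np.argmax(st[1:,4])
    pts=np.argwhere(l==i)[:,::-1]+[x,y]; print(len(pts)); return pts
for c,im,roi in((cs,s,(315,125,30,40)),(cd,d,(200,125,45,30))):
    p=bar(c,im,roi); q=cast(c,p,.095)[:,:2]; m=q.mean(0); 
    r=cv2.minAreaRect((q*1000).astype(np.float32)); print("bar",m,r)
E
```

```text
end corners side [[0.4385 0.3359]
 [0.5915 0.319 ]]
end corners scene [[0.4414 0.3392]
 [0.5757 0.3291]]
div tops scene [[ 0.4884 -0.3928]
 [ 0.6642 -0.3701]
 [ 0.4919 -0.2996]
 [ 0.6654 -0.2834]]
div tops side [[ 0.4895 -0.3036]
 [ 0.6083 -0.2882]
 [ 0.4873 -0.3939]
 [ 0.6057 -0.3833]]
121
bar [0.5176 0.1682] ((512.9515991210938, 170.49339294433594), (22.301563262939453, 112.87018585205078), 84.58735656738281)
145
bar [0.5026 0.1629] ((504.1486511230469, 162.4410400390625), (37.55003356933594, 84.9698715209961), 84.67964172363281)
```

Lengths check out: the end edge is 154 mm (156 expected), the dividers 119–120 mm and their spacing 92 mm. Case yaw is about -6° and the stand about +6°. Moving above the bar.

Emit:
move_arm(plan=[6.76, -7.68, 0.5, 0, 0, 0.19, 6.76, -7.68, 0.5, 0, 0, 0.19, 6.76, -7.68, 0.5, 0, 0, 0.19, 6.76, -7.68, 0.5, 0, 0, 0.19, 6.76, -7.68, 0.5, 0, 0, 0.19, 6.76, -7.68, 0.5, 0, 0, 0.19, 6.76, -7.68, 0.5, 0, 0, 0.19, 6.76, -7.68, 0.5, 0, 0, 0.19, 6.76, -7.68, 0.5, 0, 0, 0.19, 6.76, -7.68, 0.5, 0, 0, 0.19], grip=85)

```text
time_s: 1.5
eef_pos: [0.5073, 0.165, 0.2212]
eef_rot: [-0.0, 0.055, 0.998, 0.0]
wrist_force: [0.0, 0.9, -0.4]
opening: 0.992
grasp_force: 0.0
```

```bash
python3 - <<'E'
from h import *
c,im=shot("wrist","w1.png");o=ctrl.get_obs();print(o["eef_pos"],o["eef_rot"],o["time_s"],c["origin"])
E
```

```text
[0.50656179 0.16603874 0.22109749] [-6.34359930e-04  5.45836625e-02  9.98508978e-01  2.05656489e-04] 1.55 [0.43160281 0.17242761 0.39860018]
```

View pics/w1.png

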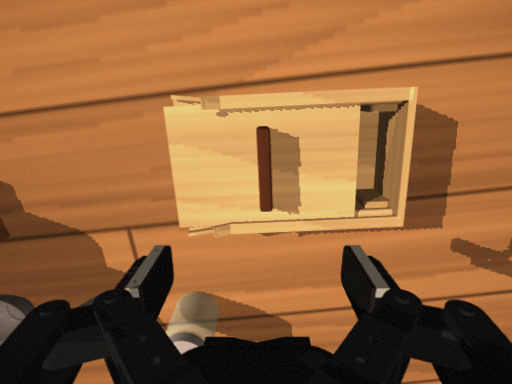

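The wrist view shows the case at (165–417, 88–232), the grip bar at (257–272, 126–212), the closed end corners at (417,88) and (405,228), and the lid's outer edge from (165,107) to (182,228).

```bash
python3 - <<'E'
from h import *
np.set_printoptions(precision=4,suppress=True)
c,im=shot("wrist")
e=cast(c,[(417,88),(405,228)],.082)[:,:2]; print("end",e,np.linalg.norm(e[1]-e[0]))
l=cast(c,[(165,107),(182,228),(360,107),(356,217)],.074)[:,:2]; print("lid",l)
hsv=cv2.cvtColor(im,cv2.COLOR_BGR2HSV); m=np.zeros(im.shape[:2],np.uint8); 
m[115:220,245:285]=(im[115:220,245:285,1]<75)*255
cn=max(cv2.findContours(m,0,1)[0],key=cv2.contourArea)
q=cast(c,cn.reshape(-1,2),.102)[:,:2]; r=cv2.minAreaRect((q*1000).astype(np.float32)); print("bar",r,q.mean(0))
d=e[1]-e[0]; print("yaw deg",np.degrees(np.arctan2(d[1],d[0])))
d=l[1]-l[0]; print("lid yaw deg",np.degrees(np.arctan2(d[1],d[0])),l[:2].mean(0))
E
```

```text
end [[0.4366 0.338 ]
 [0.5935 0.332 ]] 0.15703208471641986
lid [[0.4274 0.0751]
 [0.5681 0.0672]
 [0.4499 0.2819]
 [0.5766 0.2766]]
bar ((501.6927795410156, 172.75006103515625), (13.261445999145508, 89.57133483886719), 86.3946304321289) [0.5005 0.1729]
yaw deg -2.1618707324206206
lid yaw deg -3.1990159756008745 [0.4977 0.0711]
```

Bar measured at 90 x 13 mm, centred (0.502, 0.173), yaw about -4°, which fits the given size. Descend and grip.

Emit:
move_arm(plan=[-0.1, 0.14, -1.5, 0, 0, 0.03, -0.1, 0.14, -1.5, 0, 0, 0.03, -0.1, 0.14, -2.84, 0, 0, 0.03, -0.1, 0.14, -2.84, 0, 0, 0.03, -0.1, 0.14, -2.84, 0, 0, 0.03])

```text
time_s: 2.22
eef_pos: [0.503, 0.1732, 0.0813]
eef_rot: [0.001, 0.039, 0.999, 0.0]
wrist_force: [0.6, -0.4, 0.5]
opening: 0.995
grasp_force: 0.0
```

Emit:
move_arm(plan=[0, 0, 0, 0, 0, 0, 0, 0, 0, 0, 0, 0, 0, 0, 0, 0, 0, 0, 0, 0, 0, 0, 0, 0, 0, 0, 0, 0, 0, 0, 0, 0, 0, 0, 0, 0], grip=5)

```text
time_s: 2.98
eef_pos: [0.5022, 0.1725, 0.0794]
eef_rot: [-0.0, 0.039, 0.999, -0.0]
wrist_force: [-0.2, 0.1, -0.2]
opening: 0.059
grasp_force: 0.0
```

The grip closed on nothing, so I'll look.

```bash
python3 - <<'E'
from h import *
c,im=shot("wrist");d,i2=shot("side")
cv2.imwrite("pics/w2.png",np.vstack([im,cv2.resize(i2[90:186,160:288],(512,384))[:216]]))
o=ctrl.get_obs();print(o["eef_pos"],o["opening"],o["grasp_force"])
E
```

```text
[0.50218067 0.17254025 0.0794063 ] 0.061625800466958196 0.0
```

View pics/w2.png

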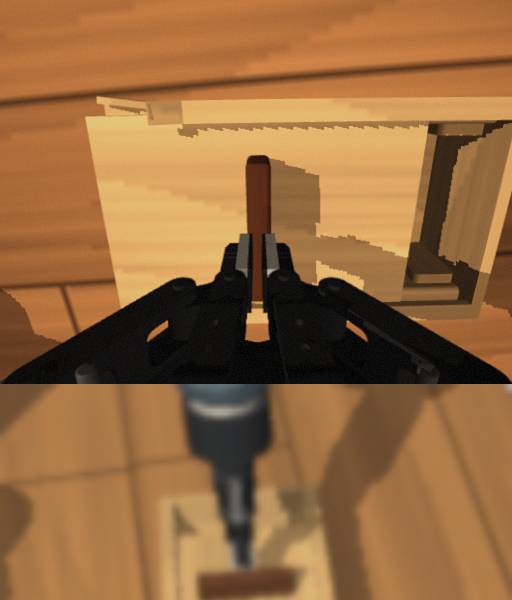

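```bash
python3 - <<'E'
from h import *
np.set_printoptions(precision=4,suppress=True)
o=ctrl.get_obs();P=o["eef_pos"]
out=[]
for n,w in(("wrist",None),("scene",(290,100)),("side",(175,100))):
    c,im=shot(n); u=proj(c,[P,[.502,.173,.102],[.5017,.1728,.074]]); print(n,u)
    if w: 
        x,y=w; out.append(cv2.resize(im[y:y+75,x:x+100],(400,300),interpolation=cv2.INTER_CUBIC))
        for a,col in zip(u,[(0,0,255),(0,255,0),(255,0,0)]):cv2.circle(out[-1],tuple(int(v) for v in (a-w)*4+2),2,col,-1)
cv2.imwrite("pics/c3.png",np.hstack(out))
E
```

```text
wrist [[258.5209 221.3081]
 [259.4761 236.3675]
 [258.8117 217.4327]]
scene [[329.0792 147.4049]
 [330.1919 140.746 ]
 [328.8679 148.8533]]
side [[221.072  141.5393]
 [220.4726 136.6014]
 [221.0614 142.6646]]
```

View pics/c3.png

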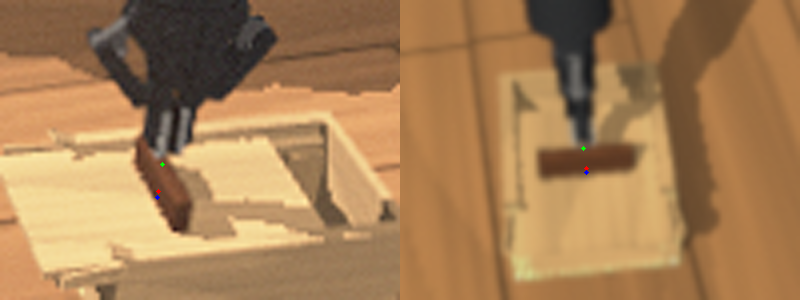

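The TCP dots fall well below the drawn fingertips. By both views the tips are at about z 0.105, just above the bar, so the reported TCP seems to be about 25 mm too low. I'll open, go 20 mm lower while watching the force, and close again.

Emit:
move_arm(plan=[0, 0, 0, 0, 0, 0, 0, 0, 0, 0, 0, 0, 0, 0, 0, 0, 0, 0, 0, 0, -0.2, 0, 0, 0, 0, 0, -0.4, 0, 0, 0, 0, 0, -0.4, 0, 0, 0], grip=60)

```text
time_s: 3.98
eef_pos: [0.501, 0.1724, 0.058]
eef_rot: [-0.001, 0.039, 0.999, -0.0]
wrist_force: [-1.5, -0.1, -0.7]
opening: 0.704
grasp_force: 0.0
```

Emit:
move_arm(plan=[0, 0, 0, 0, 0, 0, 0, 0, 0, 0, 0, 0, 0, 0, 0, 0, 0, 0, 0, 0, 0, 0, 0, 0, 0, 0, 0, 0, 0, 0], grip=5)

```text
time_s: 4.6
eef_pos: [0.5027, 0.1726, 0.0601]
eef_rot: [0.0, 0.039, 0.999, 0.0]
wrist_force: [-1.6, -0.6, 5.5]
opening: 0.137
grasp_force: 60.4
```

Gripped (12 mm, 60 N). Pull the lid along the case's -y while watching the lateral force.

Emit:
move_arm(plan=[-0.04, -0.4, 0, 0, 0, 0, -0.07, -0.8, 0, 0, 0, 0, -0.105, -1.2, 0, 0, 0, 0, -0.105, -1.2, 0, 0, 0, 0])

```text
time_s: 5.1
eef_pos: [0.4976, 0.1111, 0.0601]
eef_rot: [0.001, 0.04, 0.999, -0.001]
wrist_force: [-0.9, -5.2, 5.6]
opening: 0.135
grasp_force: 60.4
```

```bash
python3 - <<'E'
from h import *
o=ctrl.get_obs();print(o["eef_pos"],o["wrist_force"],o["torque"],o["grasp_force"])
c,im=shot("wrist","w4.png")
E
```

```text
[0.49759813 0.11105184 0.0600752 ] [-0.89357977 -5.21420459  5.57441852] [-0.7803609   0.06379063 -0.05151442] 60.42131066322327
```

View pics/w4.png

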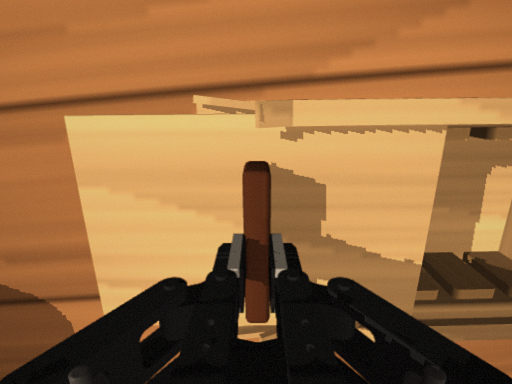

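The lid slides freely with small forces. The bar is held at (258,240) and the case wall runs along row ~100. Continue 130 mm until clear of the lips.

```bash
python3 - <<'E'
from h import *
np.set_printoptions(precision=4,suppress=True)
c,_=shot("wrist")
q=cast(c,[(294,101),(505,98.5)],.082);d=q[1]-q[0];print(q,np.degrees(np.arctan2(d[1],d[0]))-90)
c,s=shot("scene"); d,_=shot("side")
print("block,bowl,jar scene",cast(c,[(252,233),(192,228),(316,205)],.045)[:,:2])
print("block,bowl side",cast(d,[(302,191),(307,222)],.045)[:,:2])
E
```

```text
[[0.4237 0.1349 0.082 ]
 [0.4303 0.243  0.082 ]] -3.510119145868842
block,bowl,jar scene [[ 0.7397 -0.1115]
 [ 0.6904 -0.2461]
 [ 0.6852  0.0678]]
block,bowl side [[ 0.7376 -0.1082]
 [ 0.717  -0.2437]]
```

Emit:
move_arm(plan=[-0.045, -0.5, 0, 0, 0, 0, -0.09, -1.0, 0, 0, 0, 0, -0.13, -1.5, 0, 0, 0, 0, -0.175, -2.0, 0, 0, 0, 0, -0.227, -2.6, 0, 0, 0, 0, -0.227, -2.6, 0, 0, 0, 0])

```text
time_s: 6.05
eef_pos: [0.4854, -0.0188, 0.0591]
eef_rot: [-0.0, 0.041, 0.999, -0.0]
wrist_force: [-0.5, -0.4, -0.1]
opening: 0.14
grasp_force: 59.7
```

The lid is free of the lips. Raise it, shift it and lay it on the bench (bystanders are all at x > 0.68).

Emit:
move_arm(plan=[0, 0, 0.5, 0, 0, 0, -0.35, -0.5, 0.6, 0, 0, 0, -0.7, -1.1, 0.5, 0, 0, 0, -0.7, -1.1, -0.4, 0, 0, 0, -0.7, -1.1, -1.0, 0, 0, 0, -0.7, -1.1, -1.25, 0, 0, 0, -0.7, -1.1, -1.33, 0, 0, 0, -0.7, -1.1, -1.35, 0, 0, 0])

```text
time_s: 7.05
eef_pos: [0.4514, -0.0725, -0.0074]
eef_rot: [0.001, 0.039, 0.999, -0.0]
wrist_force: [0.2, -0.5, -1.4]
opening: 0.134
grasp_force: 59.6
```

Emit:
move_arm(plan=[0, 0, 0, 0, 0, 0, 0, 0, 0, 0, 0, 0])

```text
time_s: 7.3
eef_pos: [0.4513, -0.0727, -0.0073]
eef_rot: [0.001, 0.039, 0.999, -0.0]
wrist_force: [-0.5, 0.1, -1.9]
opening: 0.138
grasp_force: 59.6
```

Emit:
move_arm(plan=[0, 0, -0.03, 0, 0, 0, 0, 0, -0.06, 0, 0, 0, 0, 0, -0.06, 0, 0, 0])

```text
time_s: 7.68
eef_pos: [0.4513, -0.0727, -0.0081]
eef_rot: [0.0, 0.039, 0.999, -0.0]
wrist_force: [-13.2, 3.3, 32.3]
opening: 0.136
grasp_force: 63.8
```

Contact at the expected height. Ease off, open, and rise.

Emit:
move_arm(plan=[0, 0, 0.05, 0, 0, 0, 0, 0, 0.05, 0, 0, 0, 0, 0, 0.05, 0, 0, 0, 0, 0, 0.05, 0, 0, 0, 0, 0, 0.05, 0, 0, 0, 0, 0, 1.0, 0, 0, 0, 0, 0, 2.0, 0, 0, 0, 0, 0, 3.5, 0, 0, 0, 0, 0, 3.5, 0, 0, 0], grip=60)

```text
time_s: 8.8
eef_pos: [0.4535, -0.0736, 0.1686]
eef_rot: [0.004, 0.039, 0.999, -0.002]
wrist_force: [-0.1, 1.6, -0.1]
opening: 0.701
grasp_force: 0.0
```

Emit:
move_arm(plan=[1.9, -4.45, 0, 0, 0, 0.185, 1.9, -4.45, 0, 0, 0, 0.185, 1.9, -4.45, 0, 0, 0, 0.185, 1.9, -4.45, 0, 0, 0, 0.185, 1.9, -4.45, 0, 0, 0, 0.185, 1.9, -4.45, 0, 0, 0, 0.185, 1.9, -4.45, 0, 0, 0, 0.185], grip=50)

```text
time_s: 9.68
eef_pos: [0.5452, -0.2935, 0.1636]
eef_rot: [-0.0, -0.054, 0.999, 0.0]
wrist_force: [-0.7, -0.7, 0.5]
opening: 0.581
grasp_force: 0.0
```

```bash
python3 - <<'E'
from h import *
c,im=shot("wrist");d,i2=shot("side")
cv2.imwrite("pics/w5.png",np.hstack([im,cv2.resize(i2[130:322,180:276],(192,384))]))
o=ctrl.get_obs();print(o["eef_pos"],o["eef_rot"],o["opening"],c["origin"])
E
```

```text
[ 0.54557023 -0.29375109  0.1642103 ] [ 4.02055926e-05 -5.37621287e-02  9.98553770e-01 -1.63774649e-05] 0.5867488025608206 [ 0.46945444 -0.30302479  0.34102142]
```

View pics/w5.png

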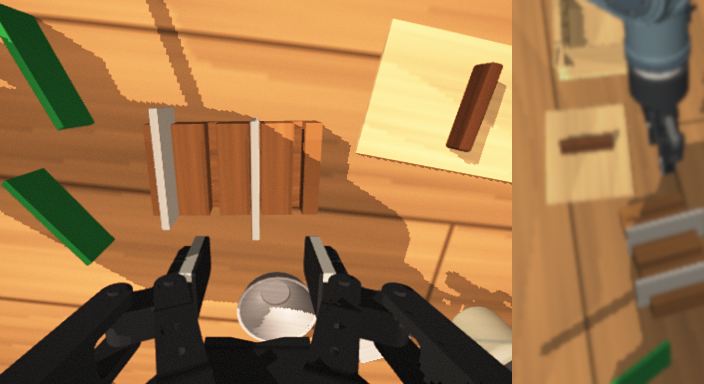

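The lid lies on the bench at (440,100). The stand holds the plates at (256,120–240) and (163,110–228), and the bowl is at (277,308). Measure both top edges.

```bash
python3 - <<'E'
from h import *
np.set_printoptions(precision=4,suppress=True)
c,im=shot("wrist")
hsv=cv2.cvtColor(im,cv2.COLOR_BGR2HSV)
m=np.zeros(im.shape[:2],np.uint8);r=slice(100,245),slice(140,275)
m[r]=((hsv[r][...,1]<70)&(hsv[r][...,2]>150))*255
for cn in cv2.findContours(m,0,1)[0]:
    if cv2.contourArea(cn)<150: continue
    p=cn.reshape(-1,2); q=cast(c,p,.068)[:,:2]; R2=cv2.minAreaRect((q*1000).astype(np.float32)); print(R2, p.min(0),p.max(0))
a=cast(c,[(255,119),(256,240)],.068);print(a,np.linalg.norm(a[1]-a[0]))
E
```

```text
((546.20703125, -296.70751953125), (121.25761413574219, 7.537878513336182), 6.308177947998047) [251 118] [259 239]
((545.4661865234375, -388.59246826171875), (117.98507690429688, 7.742519855499268), 6.743728160858154) [149 108] [169 228]
[[ 0.4868 -0.3031  0.068 ]
 [ 0.6075 -0.2893  0.068 ]] 0.12151543362751803
```

Both plates measure 118–121 mm by 7.6 mm at yaw 6.4°, which fits. Descend on the plate at (0.546, -0.297).

Emit:
move_arm(plan=[0.01, -0.06, -1.2, 0, 0, 0.005, 0.01, -0.06, -2.2, 0, 0, 0.005, 0.01, -0.06, -2.9, 0, 0, 0.005, 0.01, -0.06, -2.9, 0, 0, 0.005])

```text
time_s: 10.32
eef_pos: [0.5439, -0.2956, 0.0162]
eef_rot: [-0.002, -0.056, 0.998, 0.002]
wrist_force: [-0.5, -0.0, 0.2]
opening: 0.582
grasp_force: 0.0
```

Emit:
move_arm(plan=[0, 0, 0, 0, 0, 0, 0, 0, 0, 0, 0, 0, 0, 0, 0, 0, 0, 0, 0, 0, 0, 0, 0, 0, 0, 0, 0, 0, 0, 0], grip=0)

```text
time_s: 10.95
eef_pos: [0.5475, -0.2984, 0.0215]
eef_rot: [0.001, -0.056, 0.998, -0.001]
wrist_force: [-0.6, 1.6, 6.5]
opening: 0.07
grasp_force: 59.3
```

Held (8 mm plate, 59 N). Lift straight out, then carry it to the case.

Emit:
move_arm(plan=[0, 0, 0.4, 0, 0, 0, 0, 0, 1.2, 0, 0, 0, 0, 0, 2.4, 0, 0, 0, 0, 0, 2.6, 0, 0, 0, 0, 0, 2.6, 0, 0, 0])

```text
time_s: 11.58
eef_pos: [0.5469, -0.2986, 0.1512]
eef_rot: [0.001, -0.056, 0.998, -0.001]
wrist_force: [0.1, -0.1, -0.6]
opening: 0.073
grasp_force: 58.7
```

Emit:
move_arm(plan=[-0.8, 10.2, 0, 0, 0, -0.19, -0.8, 10.2, 0, 0, 0, -0.19, -0.8, 10.2, 0, 0, 0, -0.19, -0.8, 10.2, 0, 0, 0, -0.19, -0.8, 10.2, 0, 0, 0, -0.19, -0.8, 10.2, 0, 0, 0, -0.19, -0.8, 10.2, 0, 0, 0, -0.19, -0.8, 10.2, 0, 0, 0, -0.19, -0.8, 10.2, 0, 0, 0, -0.19, -0.8, 10.2, 0, 0, 0, -0.19])

```text
time_s: 12.82
eef_pos: [0.505, 0.2122, 0.1475]
eef_rot: [-0.001, 0.038, 0.999, -0.001]
wrist_force: [-0.2, -0.6, 0.2]
opening: 0.073
grasp_force: 58.8
```

```bash
python3 - <<'E'
from h import *
c,im=shot("wrist","w6.png");cv2.imwrite("pics/w6b.png",cv2.resize(im[40:384],(800,537),interpolation=cv2.INTER_CUBIC))
o=ctrl.get_obs();print(o["eef_pos"],o["eef_rot"],o["opening"],o["wrist_force"],c["origin"])
E
```

```text
[0.50543164 0.21123631 0.14778101] [-1.06990911e-03  3.92152014e-02  9.99230060e-01 -5.56581335e-04] 0.07280907885217208 [ 0.33158878 -0.61245415 -1.24476993] [0.42928312 0.21720746 0.32508367]
```

View pics/w6b.png

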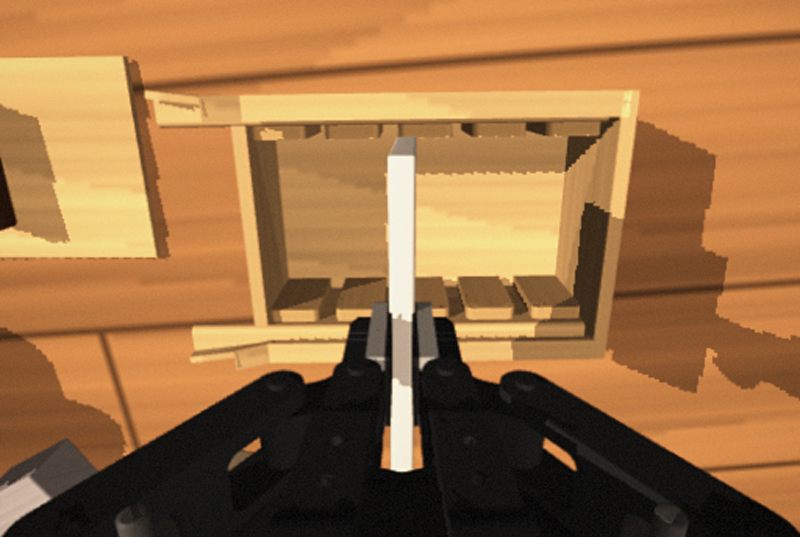

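The wrist view shows the open case (end corner at zoom (640,92)), the four slots between the comb blocks, and the held plate from (402,156) to (402,470). I'll fit the case's outer edges and the plate's ends in this same picture.

```bash
cat > case.py <<'E'
from h import *
def edge(im,a,b,w=6):
    g=cv2.GaussianBlur(cv2.cvtColor(im,cv2.COLOR_BGR2LAB),(3,3),0).astype(float)
    a,b=np.array(a,float),np.array(b,float); t=(b-a)/np.linalg.norm(b-a); n=np.array([-t[1],t[0]])
    k=np.arange(-w,w+.1,.5); P=[]
    for s in np.linspace(.03,.97,60):
        q=(a+(b-a)*s)[None]+k[:,None]*n
        v=cv2.remap(g.astype(np.float32),q[:,0].astype(np.float32)[None],q[:,1].astype(np.float32)[None],1)[0]
        d=np.linalg.norm(v[2:]-v[:-2],axis=1); P.append(q[1+np.argmax(d)])
    P=np.array(P,np.float32)
    vx,vy,x0,y0=cv2.fitLine(P,cv2.DIST_HUBER,0,.01,.01).ravel()
    r=np.abs((P-[x0,y0])@np.array([-vy,vx])); good=P[r<1]
    vx,vy,x0,y0=cv2.fitLine(good,cv2.DIST_L2,0,.01,.01).ravel()
    e=[(np.array([x0,y0])+np.array([vx,vy])*((np.array(z)-[x0,y0])@[vx,vy])) for z in(a,b)]
    return np.array(e),len(good)
E
python3 - <<'E'
from case import *
np.set_printoptions(precision=4,suppress=True)
c,im=shot("wrist")
for nm,a,b,z in(("-x",(165,101.4),(400,98),.082),("+x",(185,271),(318,269),.082),("+y",(409,106),(390,262),.082),("-y",(149.5,124),(168,244),.066)):
    e,n=edge(im,a,b); q=cast(c,e,z)[:,:2]; d=q[1]-q[0]; print(nm,n,e.ravel(),q.ravel(),np.degrees(np.arctan2(d[1],d[0])))
z=lambda x,y:(x/1.5625,y/1.5625+40)
q=cast(c,[z(388,156),z(414,156),z(390,470),z(412,470)],.194)[:,:2];print(q,np.linalg.norm(q[2:].mean(0)-q[:2].mean(0)))
E
```

```text
-x 60 [164.9733  99.6139 399.9717  96.1032] [0.4235 0.1432 0.4352 0.3294] 86.41197641366415
+x 30 [185.0081 271.5858 318.0104 269.7582] [0.5799 0.1354 0.5877 0.262 ] 86.50439834602767
+y 60 [409.3977 106.0534 388.4792 261.7957] [0.4434 0.3375 0.5845 0.3287] -3.5858840982740485
-y 17 [147.94   124.3492 174.4006 242.5674] [0.4422 0.1201 0.5566 0.1247] 2.284282459913847
[[0.4463 0.2111]
 [0.4468 0.2184]
 [0.558  0.202 ]
 [0.5586 0.2099]] 0.11206171749834719
```

Fit: case width 156.6 mm (156 expected), yaw -3.55°, origin about (0.507, 0.225), so slot2 is at (0.508, 0.246). I'll go above slot2 with the plate's lower edge at about z 0.09 and check closely.

Emit:
move_arm(plan=[0.06, 0.7, -0.5, 0, 0, 0.017, 0.06, 0.7, -0.92, 0, 0, 0.017, 0.06, 0.7, -0.92, 0, 0, 0.017, 0.06, 0.7, -0.92, 0, 0, 0.017])

```text
time_s: 13.42
eef_pos: [0.51, 0.2459, 0.1037]
eef_rot: [0.0, 0.032, 0.999, -0.0]
wrist_force: [-1.1, -0.5, -0.3]
opening: 0.07
grasp_force: 58.9
```

```bash
python3 - <<'E'
from h import *
c,im=shot("wrist","w7.png");cv2.imwrite("pics/w7b.png",cv2.resize(im[60:260,120:420],(800,533),interpolation=cv2.INTER_CUBIC))
o=ctrl.get_obs();print(o["eef_pos"],o["eef_rot"],o["wrist_force"])
P=o["eef_pos"]; a=2*np.arctan2(o["eef_rot"][2],o["eef_rot"][1])-np.pi/2; x=np.array([np.sin(a),-np.cos(a),0]); y=np.array([np.cos(a),np.sin(a),0])
b=np.array([P[0],P[1],P[2]-.0115])
u=proj(c,[b-.06*x+s*.004*y+[0,0,h] for s in(-1,1) for h in(0,.058)]); print((u-[120,60])*8/3)
E
```

```text
[0.51021543 0.24612699 0.10407233] [7.69800566e-04 3.17496272e-02 9.99495547e-01 1.43866765e-04] [ 0.21942252 -0.16317828 -0.32884457]
[[353.92952996 178.11410384]
 [349.06181903 209.6858395 ]
 [387.78607627 178.12301983]
 [397.40363058 209.69985147]]
```

View pics/w7b.png

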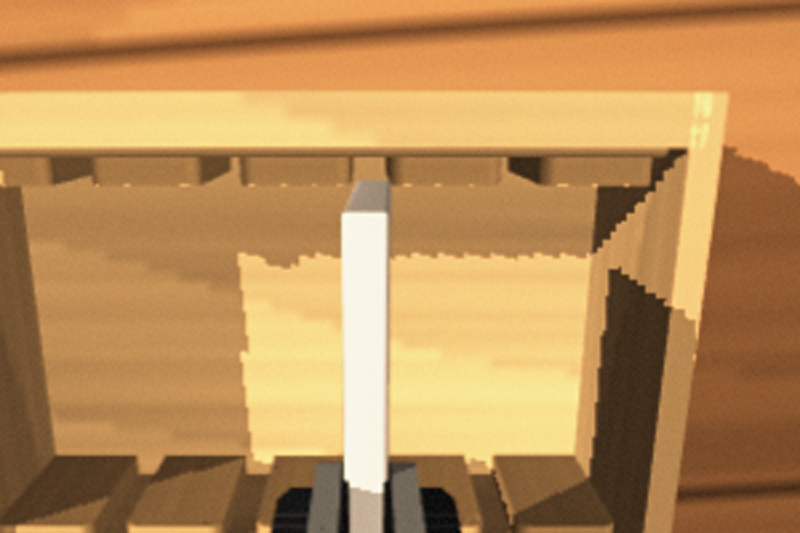

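The plate hangs over the third gap (slot2, zoom x 350–390). The plate's lower far edge is at (357–390,182) and its upper edge at (342–388,211). Work out the remaining offset.

```bash
python3 - <<'E'
from h import *
np.set_printoptions(precision=4,suppress=True)
c,im=shot("wrist")
z=lambda x,y:(x*3/8+120,y*3/8+60)
O=ctrl.get_obs()["eef_pos"]; print(O)
yaw=np.radians(-3.55); Y=np.array([-np.sin(yaw),np.cos(yaw)]);X=np.array([np.cos(yaw),np.sin(yaw)]);C=np.array([.507,.2253])
f=lambda q:np.c_[(q[:,:2]-C)@X,(q[:,:2]-C)@Y]*1000
print("slots",f(cast(c,[z(71,186),z(221,186),z(370,186),z(523,186)],.060)))
print("plate bottom/top",f(cast(c,[z(373.5,182)],.0925)),f(cast(c,[z(365,211)],.1505)))
print("wall corner",f(cast(c,[z(728,93)],.082)), "lip inner",f(cast(c,[z(400,149)],.082)), "tcp",f(O[None]))
E
```

```text
[0.5103 0.2464 0.1042]
slots [[-52.9644 -62.1185]
 [-52.8074 -20.1435]
 [-52.7261  21.367 ]
 [-52.7186  63.9985]]
plate bottom/top [[-56.8787  21.997 ]] [[-57.603   19.9844]]
wall corner [[-77.3074 108.3847]] lip inner [[-63.9125  28.6458]] tcp [[ 1.95   21.2442]]
```

All four slots measure at their given y, with a common bias of about 0.7 mm. The plate needs -2 mm in x and its y is right. Correct, enter the slots, and check the force.

Emit:
move_arm(plan=[-0.04, 0, 0, 0, 0, 0, -0.04, 0, -0.3, 0, 0, 0, -0.04, 0, -0.6, 0, 0, 0, -0.04, 0, -0.8, 0, 0, 0, -0.04, 0, -1.0, 0, 0, 0, -0.04, 0, -1.0, 0, 0, 0])

```text
time_s: 14.28
eef_pos: [0.5066, 0.2469, 0.0519]
eef_rot: [-0.001, 0.031, 1.0, -0.0]
wrist_force: [-0.4, 0.1, -1.0]
opening: 0.07
grasp_force: 58.8
```

Emit:
move_arm(plan=[0, 0, -0.25, 0, 0, 0, 0, 0, -0.5, 0, 0, 0, 0, 0, -0.6, 0, 0, 0, 0, 0, -0.66, 0, 0, 0, 0, 0, -0.7, 0, 0, 0, 0, 0, -0.7, 0, 0, 0])

```text
time_s: 15.02
eef_pos: [0.5071, 0.247, 0.018]
eef_rot: [-0.0, 0.031, 1.0, -0.0]
wrist_force: [-0.4, 0.0, -0.1]
opening: 0.071
grasp_force: 58.8
```

Almost at the floor. Press on to contact.

Emit:
move_arm(plan=[0, 0, -0.03, 0, 0, 0, 0, 0, -0.06, 0, 0, 0, 0, 0, -0.06, 0, 0, 0])

```text
time_s: 15.4
eef_pos: [0.5073, 0.2475, 0.0174]
eef_rot: [0.0, 0.031, 1.0, 0.0]
wrist_force: [-8.2, -2.1, 18.8]
opening: 0.074
grasp_force: 61.4
```

Seated: contact at the predicted height. Release and rise.

Emit:
move_arm(plan=[0, 0, 0.05, 0, 0, 0, 0, 0, 0.05, 0, 0, 0, 0, 0, 0.05, 0, 0, 0, 0, 0, 0.05, 0, 0, 0, 0, 0, 0.8, 0, 0, 0, 0, 0, 2.0, 0, 0, 0, 0, 0, 3.0, 0, 0, 0, 0, 0, 3.0, 0, 0, 0, 0, 0, 3.0, 0, 0, 0], grip=30)

```text
time_s: 16.52
eef_pos: [0.5067, 0.2469, 0.1643]
eef_rot: [-0.0, 0.031, 1.0, -0.0]
wrist_force: [0.2, -0.5, -0.4]
opening: 0.353
grasp_force: 0.0
```

```bash
python3 - <<'E'
from h import *
c,im=shot("wrist","w8.png");cv2.imwrite("pics/w8b.png",cv2.resize(im[60:300,100:420],(800,600),interpolation=cv2.INTER_CUBIC))
o=ctrl.get_obs();print(o["eef_pos"],o["opening"])
E
```

```text
[0.50613574 0.2467602  0.16345324] 0.3487377269403795
```

View pics/w8b.png

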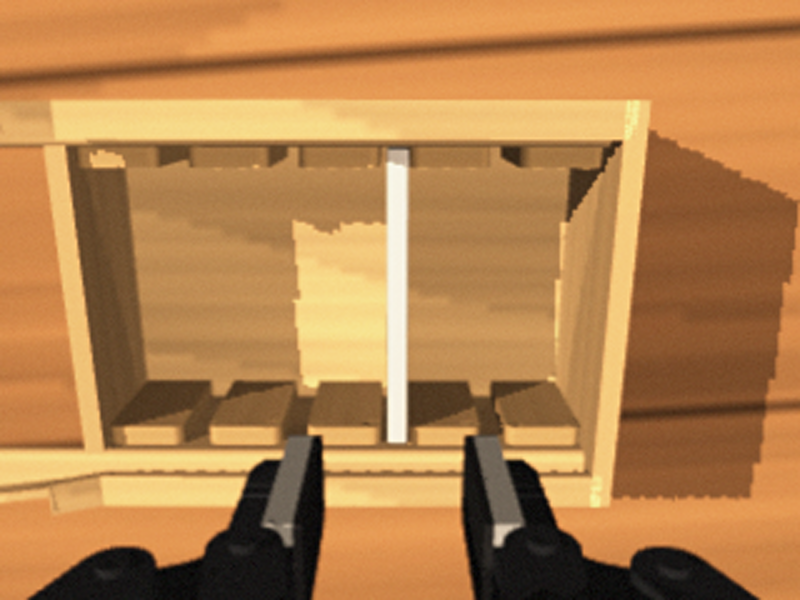

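The plate sits in slot2 (zoom (398,150–442)) with its ends between the combs. Now the second plate.

Emit:
move_arm(plan=[0.77, -12.7, 0, 0, 0, 0.177, 0.77, -12.7, 0, 0, 0, 0.177, 0.77, -12.7, 0, 0, 0, 0.177, 0.77, -12.7, 0, 0, 0, 0.177, 0.77, -12.7, 0, 0, 0, 0.177, 0.77, -12.7, 0, 0, 0, 0.177, 0.77, -12.7, 0, 0, 0, 0.177, 0.77, -12.7, 0, 0, 0, 0.177, 0.77, -12.7, 0, 0, 0, 0.177, 0.77, -12.7, 0, 0, 0, 0.177], grip=50)

```text
time_s: 17.82
eef_pos: [0.5437, -0.3745, 0.1623]
eef_rot: [-0.001, -0.057, 0.998, 0.002]
wrist_force: [0.3, 0.2, 0.2]
opening: 0.586
grasp_force: 0.0
```

Emit:
move_arm(plan=[0, 0, 0, 0, 0, 0, 0, 0, 0, 0, 0, 0, 0, 0, 0, 0, 0, 0])

```text
time_s: 18.2
eef_pos: [0.5446, -0.3715, 0.164]
eef_rot: [-0.001, -0.058, 0.998, 0.001]
wrist_force: [0.4, 0.3, 0.4]
opening: 0.587
grasp_force: 0.0
```

```bash
python3 - <<'E'
from h import *
c,im=shot("wrist");o=ctrl.get_obs();print(o["eef_pos"],o["eef_rot"])
hsv=cv2.cvtColor(im,cv2.COLOR_BGR2HSV);m=np.zeros(im.shape[:2],np.uint8);r=slice(90,250),slice(190,330)
m[r]=((hsv[r][...,1]<70)&(hsv[r][...,2]>150))*255
for cn in cv2.findContours(m,0,1)[0]:
    if cv2.contourArea(cn)<150: continue
    q=cast(c,cn.reshape(-1,2),.068)[:,:2]; print(cv2.minAreaRect((q*1000).astype(np.float32)))
E
```

```text
[ 0.54490634 -0.37155308  0.16454968] [-3.03771439e-04 -5.84423013e-02  9.98290632e-01  4.68653034e-04]
((545.6428833007812, -388.77056884765625), (118.87564849853516, 8.337100982666016), 6.738029479980469)
```

Emit:
move_arm(plan=[0.015, -0.345, 0, 0, 0, 0, 0.015, -0.345, 0, 0, 0, 0, 0.015, -0.345, -1.2, 0, 0, 0, 0.015, -0.345, -2.2, 0, 0, 0, 0.015, -0.345, -2.9, 0, 0, 0, 0.015, -0.345, -2.9, 0, 0, 0])

```text
time_s: 19.0
eef_pos: [0.5433, -0.3883, 0.0164]
eef_rot: [-0.002, -0.058, 0.998, 0.003]
wrist_force: [-0.1, -0.0, -0.5]
opening: 0.584
grasp_force: 0.0
```

Emit:
move_arm(plan=[0, 0, 0, 0, 0, 0, 0, 0, 0, 0, 0, 0, 0, 0, 0, 0, 0, 0, 0, 0, 0, 0, 0, 0, 0, 0, 0, 0, 0, 0], grip=0)

```text
time_s: 19.62
eef_pos: [0.5468, -0.3912, 0.0227]
eef_rot: [0.001, -0.058, 0.998, -0.001]
wrist_force: [-0.7, 2.7, 5.4]
opening: 0.071
grasp_force: 59.0
```

Emit:
move_arm(plan=[0, 0, 0.4, 0, 0, 0, 0, 0, 1.2, 0, 0, 0, 0, 0, 2.4, 0, 0, 0, 0, 0, 2.6, 0, 0, 0, 0, 0, 2.6, 0, 0, 0])

```text
time_s: 20.25
eef_pos: [0.5462, -0.3913, 0.1524]
eef_rot: [0.001, -0.058, 0.998, -0.001]
wrist_force: [0.8, 0.3, -1.2]
opening: 0.073
grasp_force: 58.9
```

Emit:
move_arm(plan=[-0.87, 11.07, 0, 0, 0, -0.178, -0.87, 11.07, 0, 0, 0, -0.178, -0.87, 11.07, 0, 0, 0, -0.178, -0.87, 11.07, 0, 0, 0, -0.178, -0.87, 11.07, 0, 0, 0, -0.178, -0.87, 11.07, 0, 0, 0, -0.178, -0.87, 11.07, 0, 0, 0, -0.178, -0.87, 11.07, 0, 0, 0, -0.178, -0.87, 11.07, 0, 0, 0, -0.178, -0.87, 11.07, 0, 0, 0, -0.178])

```text
time_s: 21.5
eef_pos: [0.4996, 0.1663, 0.1481]
eef_rot: [-0.002, 0.029, 1.0, 0.0]
wrist_force: [0.3, -0.4, -1.2]
opening: 0.073
grasp_force: 59.0
```

Emit:
move_arm(plan=[0, 0, -0.3, 0, 0, 0, 0, 0, -0.3, 0, 0, 0, 0, 0, -0.3, 0, 0, 0])

```text
time_s: 21.88
eef_pos: [0.5019, 0.1616, 0.1343]
eef_rot: [-0.001, 0.032, 0.999, -0.0]
wrist_force: [0.5, 0.2, -0.7]
opening: 0.073
grasp_force: 59.0
```

Emit:
move_arm(plan=[0, 0, -0.6, 0, 0, 0, 0, 0, -0.6, 0, 0, 0, 0, 0, -0.6, 0, 0, 0, 0, 0, -0.6, 0, 0, 0])

```text
time_s: 22.38
eef_pos: [0.503, 0.1629, 0.1062]
eef_rot: [0.001, 0.032, 1.0, 0.0]
wrist_force: [0.0, 0.5, -0.7]
opening: 0.068
grasp_force: 59.0
```

```bash
python3 - <<'E'
from h import *
c,im=shot("wrist","w9.png");cv2.imwrite("pics/w9b.png",cv2.resize(im[60:260,150:450],(800,533),interpolation=cv2.INTER_CUBIC))
o=ctrl.get_obs();print(o["eef_pos"],o["eef_rot"],o["wrist_force"])
E
```

```text
[0.50288672 0.16294466 0.10615571] [9.75610475e-04 3.14637438e-02 9.99504412e-01 1.11152909e-04] [-0.75338621  0.15570367 -0.56778958]
```

View pics/w9b.png

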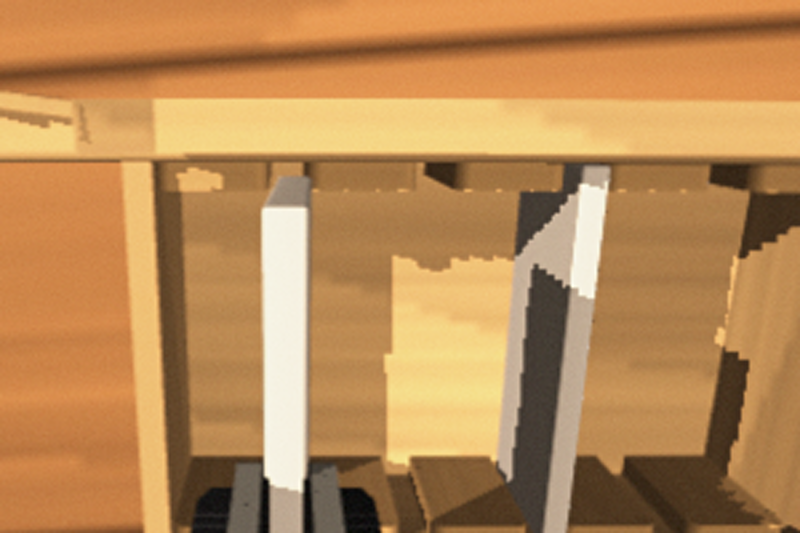

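The plate hangs over slot0 (gap at zoom x 267–305, row 191). Its lower far edge is at (278–311,178) and its upper edge at (262–308,207). Slot1's gap is at 418–457.

```bash
python3 - <<'E'
from h import *
np.set_printoptions(precision=4,suppress=True)
c,im=shot("wrist")
z=lambda x,y:(x*3/8+150,y*3/8+60)
yaw=np.radians(-3.55); Y=np.array([-np.sin(yaw),np.cos(yaw)]);X=np.array([np.cos(yaw),np.sin(yaw)]);C=np.array([.507,.2253])
f=lambda q:np.c_[(q[:,:2]-C)@X,(q[:,:2]-C)@Y]*1000
print("slots",f(cast(c,[z(286,190),z(437.5,190)],.060)))
print("bottom/top",f(cast(c,[z(294.5,178)],.0935)),f(cast(c,[z(285,207)],.1515)))
print("lip inner",f(cast(c,[z(300,157)],.082)),"tcp",f(ctrl.get_obs()["eef_pos"][None]))
E
```

```text
slots [[-53.5825 -63.2619]
 [-53.5951 -20.5992]]
bottom/top [[-59.8963 -61.274 ]] [[-60.3311 -63.5299]]
lip inner [[-64.034  -59.7758]] tcp [[ -0.3968 -62.4491]]
```

x is right. Shift -1.3 mm in y and enter.

Emit:
move_arm(plan=[0, -0.026, 0, 0, 0, 0, 0, -0.026, -0.3, 0, 0, 0, 0, -0.026, -0.6, 0, 0, 0, 0, -0.026, -0.8, 0, 0, 0, 0, -0.026, -1.0, 0, 0, 0, 0, -0.026, -1.0, 0, 0, 0])

```text
time_s: 23.22
eef_pos: [0.5015, 0.1616, 0.054]
eef_rot: [-0.001, 0.031, 1.0, -0.0]
wrist_force: [0.9, 0.4, -1.0]
opening: 0.072
grasp_force: 58.9
```

Emit:
move_arm(plan=[0, 0, -0.25, 0, 0, 0, 0, 0, -0.5, 0, 0, 0, 0, 0, -0.6, 0, 0, 0, 0, 0, -0.68, 0, 0, 0, 0, 0, -0.72, 0, 0, 0, 0, 0, -0.75, 0, 0, 0])

```text
time_s: 23.98
eef_pos: [0.5018, 0.1619, 0.0186]
eef_rot: [-0.0, 0.031, 1.0, 0.0]
wrist_force: [-8.6, 0.3, 19.7]
opening: 0.071
grasp_force: 61.8
```

Contact at the predicted height. Release, rise, and go above the lid.

Emit:
move_arm(plan=[0, 0, 0.05, 0, 0, 0, 0, 0, 0.05, 0, 0, 0, 0, 0, 0.05, 0, 0, 0, 0, 0, 0.05, 0, 0, 0, 0, 0, 0.8, 0, 0, 0, 0, 0, 2.0, 0, 0, 0, 0, 0, 3.2, 0, 0, 0, 0, 0, 3.2, 0, 0, 0, 0, 0, 3.2, 0, 0, 0], grip=30)

```text
time_s: 25.1
eef_pos: [0.5017, 0.1616, 0.1771]
eef_rot: [-0.0, 0.031, 1.0, -0.0]
wrist_force: [-1.1, -0.3, -0.9]
opening: 0.351
grasp_force: 0.0
```

```bash
python3 - <<'E'
from h import *
c,im=shot("wrist");d,i2=shot("side");e,i3=shot("scene")
t=np.hstack([cv2.resize(i2[90:250,170:330],(400,400)),cv2.resize(i3[110:210,220:400][:, :],(400,222))[:0].reshape(0,400,3) if 0 else cv2.resize(im[50:306,60:400],(400,400))])
cv2.imwrite("pics/w10.png",t);print(ctrl.get_obs()["eef_pos"])
E
```

```text
[0.50069687 0.16152875 0.17550783]
```

View pics/w10.png

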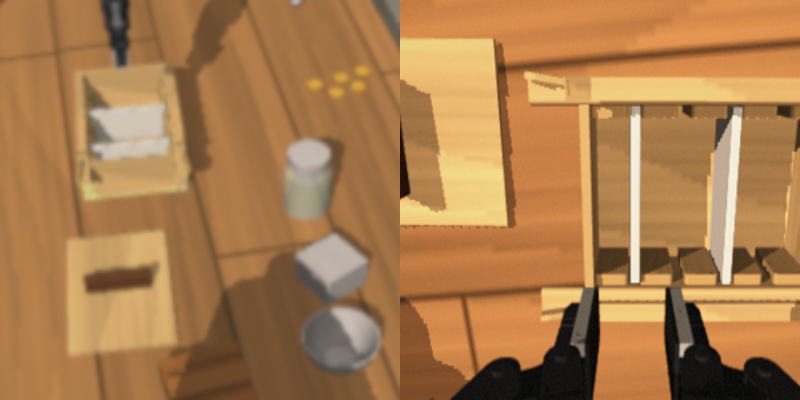

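Both plates are seated in slots 0 and 2, the stand is empty, and the lid lies on the bench at left with the bystanders in place. Go above the lid and measure the bar numerically.

Emit:
move_arm(plan=[-1.0, -4.7, -0.2, 0, 0, 0, -1.0, -4.7, -0.2, 0, 0, 0, -1.0, -4.7, -0.2, 0, 0, 0, -1.0, -4.7, -0.2, 0, 0, 0, -1.0, -4.7, -0.2, 0, 0, 0, -1.0, -4.7, -0.2, 0, 0, 0, -1.0, -4.7, -0.2, 0, 0, 0], grip=60)

```text
time_s: 26.12
eef_pos: [0.452, -0.072, 0.167]
eef_rot: [-0.0, 0.03, 1.0, 0.0]
wrist_force: [-0.1, -0.6, 0.8]
opening: 0.702
grasp_force: 0.0
```

```bash
python3 - <<'E'
from h import *
c,im=shot("wrist","w11.png");o=ctrl.get_obs();print(o["eef_pos"],o["eef_rot"])
m=((im[...,1]<80)&(im[...,2].astype(int)-im[...,0]>25)).astype(np.uint8)*255; m[225:]=0
for cn in cv2.findContours(m,0,1)[0]:
    if cv2.contourArea(cn)<300: continue
    q=cast(c,cn.reshape(-1,2),.034)[:,:2]; print(cv2.contourArea(cn),cv2.boundingRect(cn),cv2.minAreaRect((q*1000).astype(np.float32)))
h=cv2.cvtColor(im,cv2.COLOR_BGR2HSV); print(h[150,200:320:20], h[50,256])
E
```

```text
[ 0.45209025 -0.07193524  0.16715229] [-3.08208613e-04  3.02661808e-02  9.99541797e-01  2.43701649e-04]
2795.0 (0, 180, 169, 45) ((473.8320617675781, -276.1498107910156), (198.85406494140625, 53.23581314086914), 86.70633697509766)
856.0 (251, 130, 13, 81) ((450.5690002441406, -73.0014877319336), (12.608977317810059, 89.12862396240234), 86.18990325927734)
308.5 (349, 115, 163, 28) ((405.96917724609375, 110.06253814697266), (21.23455810546875, 170.49314880371094), 5.233070373535156)
[[ 20 124 241]
 [ 18 135 234]
 [ 18 133 235]
 [ 10 189 101]
 [ 15 141 164]
 [ 18 131 236]] [ 14 164 216]
```

The lid is where I left it (bar 89 x 12.6 mm at (0.4506, -0.073)). Descend and grip at the same height as before.

Emit:
move_arm(plan=[-0.03, -0.02, -1.2, 0, 0, 0, -0.03, -0.02, -2.3, 0, 0, 0, -0.03, -0.02, -3.1, 0, 0, 0, -0.03, -0.02, -3.46, 0, 0, 0, -0.03, -0.02, -3.46, 0, 0, 0])

```text
time_s: 26.8
eef_pos: [0.4492, -0.0727, -0.0069]
eef_rot: [-0.002, 0.03, 1.0, 0.001]
wrist_force: [-0.5, 0.9, 0.4]
opening: 0.702
grasp_force: 0.0
```

Emit:
move_arm(plan=[0, 0, 0, 0, 0, 0, 0, 0, 0, 0, 0, 0, 0, 0, 0, 0, 0, 0, 0, 0, 0, 0, 0, 0, 0, 0, 0, 0, 0, 0], grip=5)

```text
time_s: 27.42
eef_pos: [0.4515, -0.0745, -0.0042]
eef_rot: [0.001, 0.032, 1.0, -0.0]
wrist_force: [-0.5, 1.6, 6.6]
opening: 0.128
grasp_force: 58.6
```

Held. Lift above the runners with the lid's origin at about case y -235, then check numerically.

Emit:
move_arm(plan=[0, 0, 0.6, 0, 0, 0, 0, 0, 1.7, 0, 0, 0, 0.4, 0.6, 1.75, 0, 0, 0, 0.79, 1.29, 1.75, 0, 0, 0, 0.79, 1.29, 1.75, 0, 0, 0, 0.79, 1.29, 1.75, 0, 0, 0, 0.79, 1.29, 1.75, 0, 0, 0])

```text
time_s: 28.3
eef_pos: [0.4895, -0.0105, 0.0819]
eef_rot: [-0.0, 0.032, 0.999, -0.0]
wrist_force: [-0.0, -0.6, -2.2]
opening: 0.131
grasp_force: 59.1
```

```bash
python3 - <<'E'
from case import *
np.set_printoptions(precision=4,suppress=True)
c,im=shot("wrist","w12.png");O=ctrl.get_obs();P=O["eef_pos"];print(P,O["eef_rot"],O["wrist_force"])
yaw=np.radians(-3.55); Y=np.array([-np.sin(yaw),np.cos(yaw)]);X=np.array([np.cos(yaw),np.sin(yaw)]);C=np.array([.507,.2253])
f=lambda q:np.c_[(q[:,:2]-C)@X,(q[:,:2]-C)@Y]*1000
print("tcp",f(P[None]))
zt=P[2]+.0042+.006
w=lambda x,y,z:[*(C+X*x/1000+Y*y/1000),z]
for nm,a,b,z in(("lid-x",w(-70,-320,zt),w(-70,-140,zt),zt),("case-x",w(-78,-90,.082),w(-78,40,.082),.082)):
    u=proj(c,[a,b]); print(nm,u.ravel()); e,n=edge(im,u[0],u[1],8); print(n,f(cast(c,e,z)).ravel())
cv2.imwrite("pics/w12b.png",cv2.resize(im,(800,600)))
E
```

```text
[ 0.4896 -0.0105  0.0819] [-0.0002  0.032   0.9995 -0.0001] [ 0.0568 -0.5914 -2.3514]
tcp [[  -2.7681 -236.4484]]
lid-x [108.5139 117.2604 431.4751 116.9912]
57 [ -72.8001 -319.5657  -71.6709 -140.279 ]
case-x [507.5788 102.6015 708.721  106.1748]
60 [-82.2    -90.9618 -82.3894  38.055 ]
```

Lid centre x is about -2.5 mm in the case frame and its yaw is within 0.4°. The groove line as read earlier was about -1.7, so correct +1 mm, lower onto the runners and start sliding.

Emit:
move_arm(plan=[0.02, 0, 0, 0, 0, 0, 0.02, 0, -0.15, 0, 0, 0.004, 0.02, 0, -0.25, 0, 0, 0.004, 0.02, 0, -0.33, 0, 0, 0.004, 0.02, 0, -0.33, 0, 0, 0.004])

```text
time_s: 28.98
eef_pos: [0.4906, -0.0097, 0.0649]
eef_rot: [-0.001, 0.029, 1.0, 0.0]
wrist_force: [0.2, 0.3, -1.9]
opening: 0.133
grasp_force: 59.1
```

Emit:
move_arm(plan=[0.012, 0.2, 0, 0, 0, 0, 0.025, 0.4, 0, 0, 0, 0, 0.037, 0.6, 0, 0, 0, 0, 0.05, 0.8, 0, 0, 0, 0, 0.05, 0.8, 0, 0, 0, 0])

```text
time_s: 29.6
eef_pos: [0.4935, 0.0311, 0.0655]
eef_rot: [-0.0, 0.029, 1.0, 0.0]
wrist_force: [-0.4, 0.4, -1.0]
opening: 0.13
grasp_force: 59.1
```

No resistance, and the leading edge is already under the lips. Continue.

Emit:
move_arm(plan=[0.03, 0.5, 0, 0, 0, 0, 0.062, 1.0, 0, 0, 0, 0, 0.093, 1.5, 0, 0, 0, 0, 0.124, 2.0, 0, 0, 0, 0, 0.124, 2.0, 0, 0, 0, 0])

```text
time_s: 30.22
eef_pos: [0.4997, 0.1312, 0.0655]
eef_rot: [0.0, 0.028, 1.0, -0.0]
wrist_force: [-0.0, -0.6, -1.8]
opening: 0.134
grasp_force: 59.1
```

Emit:
move_arm(plan=[0.025, 0.4, -0.02, 0, 0, 0, 0.05, 0.8, -0.02, 0, 0, 0, 0.075, 1.2, -0.02, 0, 0, 0, 0.099, 1.6, -0.02, 0, 0, 0, 0.104, 1.68, -0.02, 0, 0, 0, 0.104, 1.68, -0.02, 0, 0, 0])

```text
time_s: 30.98
eef_pos: [0.5048, 0.2139, 0.0644]
eef_rot: [-0.0, 0.029, 1.0, -0.0]
wrist_force: [-0.4, 0.3, -2.1]
opening: 0.129
grasp_force: 59.2
```

Emit:
move_arm(plan=[0.003, 0.05, 0, 0, 0, 0, 0.006, 0.1, 0, 0, 0, 0, 0.009, 0.15, 0, 0, 0, 0, 0.009, 0.15, 0, 0, 0, 0])

```text
time_s: 31.48
eef_pos: [0.5054, 0.2213, 0.0645]
eef_rot: [-0.0, 0.029, 1.0, -0.0]
wrist_force: [-0.3, -2.2, -0.9]
opening: 0.128
grasp_force: 59.3
```

Not yet firmly against the end wall. A few more millimetres, to contact.

Emit:
move_arm(plan=[0.002, 0.03, 0, 0, 0, 0, 0.004, 0.06, 0, 0, 0, 0, 0.005, 0.08, 0, 0, 0, 0, 0.005, 0.08, 0, 0, 0, 0])

```text
time_s: 31.98
eef_pos: [0.5053, 0.2214, 0.0644]
eef_rot: [-0.001, 0.029, 1.0, -0.004]
wrist_force: [-2.0, -19.1, 3.1]
opening: 0.131
grasp_force: 59.9
```

Stopped by the end wall (19 N) at the predicted y. Ease off, lower onto the ledge, release, and rise.

Emit:
move_arm(plan=[-0.004, -0.07, -0.01, 0, 0, 0, -0.004, -0.07, -0.015, 0, 0, 0])

```text
time_s: 32.22
eef_pos: [0.5055, 0.2213, 0.0639]
eef_rot: [-0.0, 0.03, 1.0, -0.001]
wrist_force: [-1.7, -6.7, 2.5]
opening: 0.132
grasp_force: 59.9
```

Emit:
move_arm(plan=[0, 0, 0, 0, 0, 0, 0, 0, 0, 0, 0, 0, 0, 0, 0, 0, 0, 0, 0, 0, 0, 0, 0, 0, 0, 0, 0.8, 0, 0, 0, 0, 0, 2.0, 0, 0, 0, 0, 0, 3.0, 0, 0, 0, 0, 0, 3.0, 0, 0, 0, 0, 0, 3.0, 0, 0, 0], grip=50)

```text
time_s: 33.35
eef_pos: [0.505, 0.2221, 0.2132]
eef_rot: [-0.0, 0.029, 1.0, -0.0]
wrist_force: [-0.5, -0.3, 0.3]
opening: 0.586
grasp_force: 0.0
```

```bash
python3 - <<'E'
from case import *
np.set_printoptions(precision=4,suppress=True)
c,im=shot("wrist");O=ctrl.get_obs();print(O["eef_pos"],O["time_s"])
yaw=np.radians(-3.55); Y=np.array([-np.sin(yaw),np.cos(yaw)]);X=np.array([np.cos(yaw),np.sin(yaw)]);C=np.array([.507,.2253])
f=lambda q:np.c_[(q[:,:2]-C)@X,(q[:,:2]-C)@Y]*1000
m=((im[...,1]<80)&(im[...,2].astype(int)-im[...,0]>25)).astype(np.uint8)*255
for cn in cv2.findContours(m,0,1)[0]:
    q=f(cast(c,cn.reshape(-1,2),.102)); r=cv2.minAreaRect(q.astype(np.float32))
    if 70<max(r[1])<110 and min(r[1])<20: print("bar",r)
w=lambda x,y,z:[*(C+X*x/1000+Y*y/1000),z]
for nm,a,b,z in(("+y outer",w(-70,108,.082),w(70,108,.082),.082),("lid -y edge",w(-60,-110,.074),w(60,-110,.074),.074)):
    u=proj(c,[a,b]); e,n=edge(im,u[0],u[1],5); print(nm,n,f(cast(c,e,z)).ravel())
cv2.imwrite("pics/w13.png",cv2.resize(im[40:280,80:400],(800,600),interpolation=cv2.INTER_CUBIC))
E
```

```text
[0.5045 0.222  0.2123] 33.4
bar ((245.1844940185547, -318.13653564453125), (1.5831079483032227, 70.76206970214844), 40.322547912597656)
bar ((242.70013427734375, 164.56101989746094), (87.28544616699219, 2.416187286376953), 35.23002624511719)
bar ((110.84034729003906, 107.77641296386719), (79.19178771972656, 12.728187561035156), 48.8481330871582)
bar ((-2.3751449584960938, -4.873560905456543), (13.000730514526367, 89.10552215576172), 89.80668640136719)
+y outer 60 [-70.014  107.8574  69.9797 107.8303]
lid -y edge 60 [ -59.9675 -110.3659   60.0792 -110.7567]
```

View pics/w13.png

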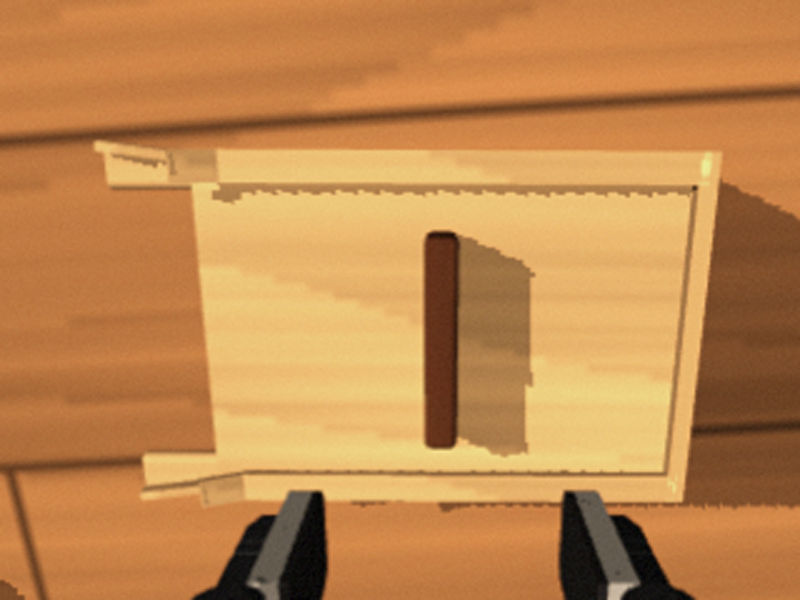

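The lid is closed: bar at case y -4.9 (target -5), aligned within 0.2°, its edge against the end wall at zoom x ~690. Handing in.

```bash
python3 -c "
from bench import ctrl
print(ctrl.hand_in())"
```

```text
the job is handed in; nothing more can be done
None
```

The job is handed in: both white dividers present are seated (slots 0 and 2), the lid is fully closed against the end wall, and the block, jar, bowl and green look-alikes were left alone; no verdict came back.

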